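Slide the terracotta tile up to the line on the marking-out board

TASK

Push the unglazed terracotta tile across the plywood board, away from the robot, until its far edge lies on the blue line, parallel to it; it may lie anywhere along the line. Keep the tile flat on the board, do not lift it, and leave the white tile where it is.

Things in the scene. Friction and masses are not known exactly. Their poses are not given: they have to be found in the camera images.
- red_tile_mid (a point): centre (half-way up) of the tile to push: a plain unglazed red-brown terracotta tile, 80 x 80 mm square and 15 mm thick, about 0.2 kg, loose, lying flat on the plywood board. Its x axis points to its far edge (away from the robot, towards the line to within about 6 degrees at the start), z up.
- red_tile_edge (a point): middle of the far edge of the terracotta tile, half-way up its thickness (40 mm along the tile's x axis from its centre): this edge must come to lie on the line
- mark_line (a point): middle of the blue line, 3 mm wide and 292 mm long, drawn along y of this frame right across the top face of a fixed plywood board (280 mm along x, 300 mm along y, 12 mm thick, its top face at this point's height). Its x axis is square to the line, lies in the board and points away from the robot; z up. The board's far edge is 35 mm beyond the line, its near edge 245 mm before it. Nothing stands on the line to stop a tile.
- white_tile_mid (a point): centre (half-way up) of the other tile, the same size, with a white glazed top and a blue frame on it; it lies on the same board beside the terracotta tile, on its left or right with at least 45 mm between them. Leave it alone. To the right of the board, near x 0.41, y -0.32, stands a brush box with its lid up (to about 0.15 m): travel at 0.2 m or higher until over the board.
Mind the look-alikes: they are no part of the job. What is shaped like the part that bears red_tile_mid but turquoise or yellow is not meant.

How it is judged (in metres and radians):
At the end, for the whole second after the job is handed in: The middle of the terracotta tile's far edge lies within 10 mm of the blue line (before or past it) and within 125 mm of the line's middle along it, the edge is parallel to the line within 10 degrees, and the tile lies flat on the board (x of red_tile_edge in the frame of mark_line between -0.01 and 0.01 m and y of red_tile_edge in the frame of mark_line between -0.125 and 0.125 m and angle between the x axis of red_tile_mid and the x axis of mark_line, either way round below 0.175 rad and angle between red_tile_mid's own z axis and vertical below 0.1 rad and z of red_tile_mid in the frame of mark_line below 0.013 m); the robot touches nothing.
It fails at once if the terracotta tile is lifted more than 15 mm off the board (z of red_tile_mid in the frame of mark_line above 0.0225 m).
It fails at once if the white tile is moved more than 15 mm (distance of white_tile_mid from where it was at the start of the episode above 0.015 m).
It also fails if it takes over 35 s, if anything falls off the work surface, if the arm or the gripper's body presses on something with over 40 N, if the wrist force passes 120 N, or if a joint passes its speed limit or range.

ROBOT

A 6-joint arm with a two-finger parallel gripper is mounted at the origin on a cart in front of the work surface, level with it; the furniture and walls round the work are solid. World frame = base frame: x ahead of the robot, y to its left, z up, the work surface at z = 0. Lengths are in mm, angles in rad, forces in N, time in s.
With the tool pointing down it reaches from about 275 to 750 mm from the base axis. Payload 10.2 kg.
Tool frame: the origin (TCP) lies between the finger pads; the fingertips stand 8 mm ahead of it and the grasp point (between the pads) lies 11 mm behind it; z points along the fingers, x is the direction in which the jaws open and shut, and the axes are right-handed (so a half turn about z gives the same grasp; the last joint's range is limited). The gripper opens to 85 mm and grips with 20 to 120 N. Pads are 22 mm wide; open, the fingers measure 114 mm over their backs; the gripper's body (76 mm by 85 mm) begins 54 mm behind the grasp point. The pads swing forward as they close: fully open they stand 13 mm farther back than shut.
Start: joints at [-1.401, 0.313, 1.498, -0, 1.331, -0.223], TCP at [200.946, -485.028, 239.294] pointing down, gripper open.
Joint ranges: [-2.94, 2.94], [-0.97, 2.17], [0.19, 2.56], [-1.23, 4.37], [0.02, 3.11], [-2.88, 2.88]. Speed limits (rad/s): [2.39, 2.39, 3.01, 3.14, 3.14, 3.14].

INTERFACE

Orientations are given as a unit quaternion [w, x, y, z].
In Python, from rig import sense, eyes, ctrl gives the robot as it stands.
- The arm moves only by the tool move_arm, never from a script. Its argument "rows" is a list that holds one entry, the list of rows, each a list of 5 numbers: the shift along the tool's x, y, z in mm, then the turn about the tool's z in units of 6 degrees (1.0 is 6 degrees), then the gripper command: -1 is shut, 1 is fully open, values between are in proportion. In form: [[[dx, dy, dz, roll, jaw], ...]]. A call has 1 to 12 rows; each row is the pose to reach, as a shift and turn from the pose measured when the call began, along the tool's axes at that moment; what a row does not reach only later rows make up. A row lasts 1/8 s, in which the tool goes at most 62.5 mm and 10.7 degrees, less where a joint would pass 70% of its speed; a pose out of reach is approached as far as the arm can. A call with a gripper value outside its range is refused whole. The fingers move at their own pace and stop on an object; "squeeze" is the grip in N (left out, the last holds). Time passes only in rows, so rows that repeat a pose let the fingers close. It gives the time, the measured TCP pose, the force and the opening at its end, in the units of the state.
- sense(): the state, without advancing time (a new reading comes with each control period).
- eyes.capture(name): name is "scene" or "top" or "wrist"; returns a dict with "color" (420x560x3 uint8, blue, green, red), "vertical_fov" (degrees; the focal length in pixels is half the picture's height over the tangent of half this angle, whatever the lens; pixels are square), "cx", "cy" (the principal point, pixels), "xyz" and "attitude" of the camera in the world. Camera axes: x right, y down, z forward; pixel columns grow to the right and rows downward; lengths in mm; the calibration is good to about 2 mm. A picture is of the moment at which its call begins. There is no depth.
- ctrl.finish_job(): hands the job in, once; it reports no verdict.
The state is a dict: "time_s": time; "joints": joint angles; "dq": joint speeds; "tau": joint torques, N m; "eef_pos": TCP position; "ee_rot": TCP orientation; "force": force on the tool from outside, world axes, zero at the start; "wrist_torque": the same for the moment, N m; "grip_width": opening from 0.0 (shut) to 1.0 (fully open).
Only numpy, scipy, OpenCV 4.12 (cv2) and the standard library are available. Lean on these libraries where they do the work, as an engineer would, in place of code of your own. Each camera call takes 0.05 s, during which the arm holds its last target. There are 200 camera calls.

## Working session

There is one attempt and no reset: what is moved stays moved. The work goes in short steps, Python scripts to look and compute and a tool call to move; the robot and the scene stay as the last step left them, time stands still between calls to the robot, and variables do not carry over. Pictures are saved under pics/ and viewed, about 8 in all and at most 12, crops included, and the job is handed in when it is done.

Besides the shell and the picture viewer there is one more tool, called after ">>>" as name(argument=value, ...) on one line, values as JSON. move_arm: Moves the arm, as the interface text tells. Its arguments: {"type":"object","properties":{"rows":{"type":"array","items":{"type":"array","items":{"type":"array","items":{"type":"number"}}}},"squeeze":{"type":"number"}},"required":["rows"]}

```bash
mkdir -p pics
cat > h.py <<'E'
import numpy as np,cv2
from scipy.spatial.transform import Rotation as R
from rig import sense,eyes,ctrl
def q2R(q): return R.from_quat([q[1],q[2],q[3],q[0]]).as_matrix()
def cam(n):
    c=eyes.capture(n); a=np.array(c["attitude"],float)
    c["R"]=a if a.shape==(3,3) else q2R(a)
    c["f"]=c["color"].shape[0]/2/np.tan(np.radians(c["vertical_fov"])/2); return c
def toz(c,uv,z):
    uv=np.atleast_2d(uv).astype(float)
    d=np.c_[(uv-[c["cx"],c["cy"]])/c["f"],np.ones(len(uv))]@c["R"].T
    p=np.array(c["xyz"]); return p+d*((z-p[2])/d[:,2])[:,None]
E
python3 - <<'E'
from h import *
for n in("top","scene"):
    c=cam(n); cv2.imwrite(f"pics/{n}0.png",c["color"]); print(n,c["xyz"],c["attitude"],c["f"],c["cx"],c["cy"])
print(sense())
E
```

```text
top [ 435.23335971  181.41134454 1317.72946162] [-0.03008799  0.71629619 -0.69678815  0.02237761] 526.0675788407142 279.82061827727887 221.38432969847042
scene [  20.78269808 -402.81068238 1037.23208718] [-0.30569513  0.88926518 -0.32258555  0.10815032] 522.4698229623552 279.7294796087417 203.9608852587118
{'time_s': 0.1, 'joints': array([-1.40138344e+00,  3.13353356e-01,  1.49837244e+00, -3.32946989e-05,
        1.33097624e+00, -2.23384966e-01]), 'dq': array([ 0.0003518 , -0.00184073, -0.00155626,  0.00091236,  0.00037305,
        0.0011112 ]), 'tau': array([ 2.44207207e-03, -4.12899435e+01, -2.60141033e+01, -1.84793257e-04,
        3.01574022e-03,  2.20915672e-05]), 'eef_pos': array([ 200.90671487, -484.7967869 ,  238.80884856]), 'ee_rot': array([-3.91545666e-04,  8.31499122e-01, -5.55525789e-01, -3.93236705e-04]), 'force': array([-0.46435757, -0.85825724, -0.20895293]), 'wrist_torque': array([-0.00230937,  0.01593702,  0.0160786 ]), 'grip_width': 1.0005259278914438}
```

View pics/top0.png

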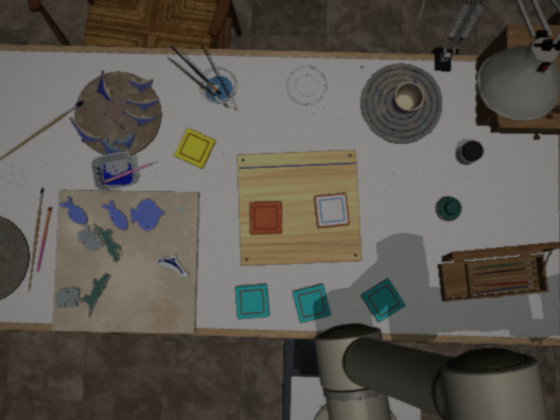

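The top view shows the plywood board at about (237–360, 150–265), with the blue line near row 164. Possible tiles:
- red-brown (266,217), the one described
- white with blue frame (331,210)
- turquoise (252,300), (311,303) and (382,299)
- yellow (195,147)

I choose the red-brown tile and will check it in a crop.

Run:
```python
from h import *
c=cam("top"); im=c["color"]; 
cv2.imwrite("pics/crop1.png",cv2.resize(im[140:275,225:370],None,fx=5,fy=5,interpolation=cv2.INTER_CUBIC)[:600])
h=cv2.cvtColor(im,cv2.COLOR_BGR2HSV)
sub=np.zeros(im.shape[:2],np.uint8); sub[150:265,237:360]=255
b,g,r=[im[...,i].astype(int) for i in range(3)]
red=((r>1.9*g)&(r>60)&(sub>0)).astype(np.uint8)
cs=max(cv2.findContours(red,cv2.RETR_EXTERNAL,cv2.CHAIN_APPROX_NONE)[0],key=cv2.contourArea)
rw=toz(c,cs[:,0,:]+0.0,27)[:,:2]; print("red",cv2.minAreaRect(rw.astype(np.float32)))
blue=((b>r+5)&(sub>0)).astype(np.uint8); n,l,st,ce=cv2.connectedComponentsWithStats(blue)
print(st[1:],ce[1:])
# line: per-column darkest (b-r) row centroid
pts=[]
for u in range(244,353):
    w=(b-r)[156:172,u].astype(float); w-=np.median(w); w=np.clip(w-5,0,None)
    if w.sum()>5: pts.append((u,(w*np.arange(156,172)).sum()/w.sum()))
pw=toz(c,pts,12)[:,:2]; v=cv2.fitLine(pw.astype(np.float32),cv2.DIST_HUBER,0,.01,.01).ravel(); print("line",v,pw[0],pw[-1],len(pw))
wm=((im.min(2)>110)&(sub>0)).astype(np.uint8); cw=max(cv2.findContours(wm,cv2.RETR_EXTERNAL,cv2.CHAIN_APPROX_NONE)[0],key=cv2.contourArea)
print("white",cv2.minAreaRect(toz(c,cw[:,0,:],27)[:,:2].astype(np.float32)))
print("board corners",toz(c,[(237,154),(356,150),(360,261),(241,265)],12)[:,:2])
```

```text
red ((539.7138061523438, 232.44577026367188), (71.69688415527344, 71.58184814453125), 1.6014301776885986)
[[248 167   2   1   2]
 [272 166   1   1   1]
 [318 197  28  27 240]] [[248.5        167.        ]
 [272.         166.        ]
 [331.82916667 209.75416667]]
line [ 7.0708185e-02 -9.9749702e-01  6.7563751e+02  1.4389948e+02] [668.51818593 290.79757254] [684.78094688  20.29128671] 109
white ((563.1405029296875, 70.33450317382812), (70.08035278320312, 69.01399993896484), 7.289308547973633)
board corners [[699.06078278 309.43465835]
 [716.98489919  10.83309619]
 [439.37007316  -3.82467604]
 [421.26560686 290.06182134]]
```

View pics/crop1.png

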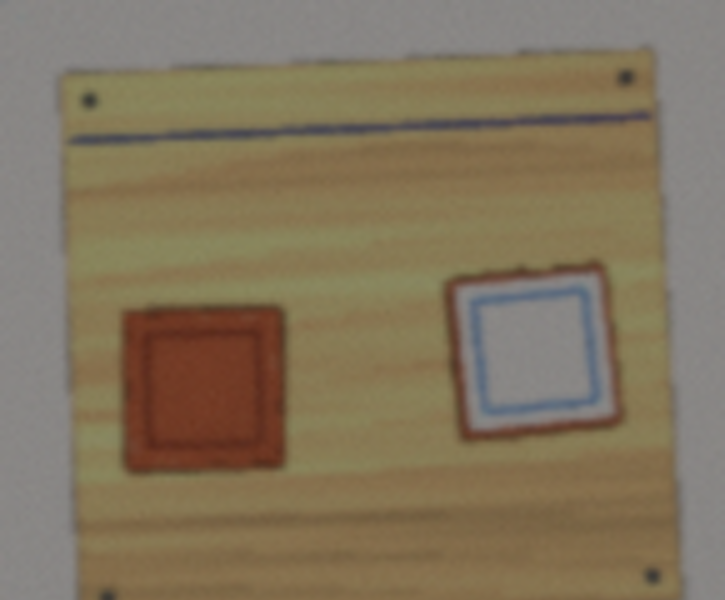

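The crop confirms a plain red-brown tile on the left of the board, with the blue line above it and the white tile well to its right. Measured tile centre is about (540, 232), yaw about 1.6°. The line normal's yaw is 4.05°, so the push is about 89 mm along it. I will push with both half-open fingers, jaws parallel to the line, on the rear edge.

>>> move_arm(rows=[[[-554,-525,0,3.07,0],[-554,-525,0,3.07,0],[-554,-525,0,3.07,0],[-554,-525,0,3.07,0],[-554,-525,0,3.07,0],[-554,-525,0,3.07,0],[-554,-525,0,3.07,0],[-554,-525,0,3.07,0],[-554,-525,0,3.07,0],[-554,-525,0,3.07,0],[-554,-525,0,3.07,0],[-554,-525,0,3.07,0]]])

```text
time_s: 1.65
eef_pos: [469.4, 217.6, 239.4]
ee_rot: [-0.0, 0.732, -0.681, -0.0]
force: [0.8, -2.0, 0.7]
grip_width: 0.498
```

>>> move_arm(rows=[[[-10,-5,0,0,0],[-10,-5,50,0,0],[-10,-5,100,0,0],[-10,-5,150,0,0],[-10,-5,190,0,0],[-10,-5,195,0,0],[-10,-5,195,0,0],[-10,-5,195,0,0]]])

```text
time_s: 2.65
eef_pos: [474.6, 228.2, 46.1]
ee_rot: [-0.001, 0.732, -0.681, 0.001]
force: [-0.7, 0.2, 1.4]
grip_width: 0.5
```

Run:
```python
from h import *
w=cam("wrist"); s=cam("scene")["color"]
cv2.imwrite("pics/w1.png",w["color"]); cv2.imwrite("pics/s1.png",cv2.resize(s[60:300,130:450],(800,600),interpolation=cv2.INTER_CUBIC)); print(w["xyz"],sense()["eef_pos"],sense()["force"])
```

```text
[540.0080272  233.47117209 180.73229153] [474.30472846 228.20188427  45.68477509] [-0.57570704  0.52510166  0.87619179]
```

View pics/w1.png

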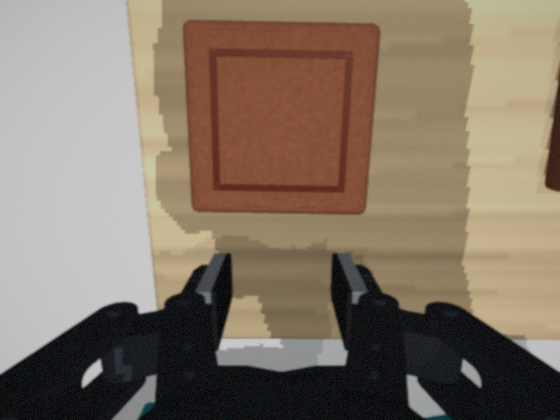

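The wrist view shows the tile at (185–380, 20–213), with both fingertips near (220,260) and (345,260). They are behind the rear edge and about centred on it. I will descend carefully to find the fingertip height.

>>> move_arm(rows=[[[0,0,8,0,0],[0,0,14,0,0],[0,0,16,0,0],[0,0,16,0,0]]])

```text
time_s: 3.25
eef_pos: [474.2, 228.2, 29.4]
ee_rot: [-0.001, 0.732, -0.681, 0.0]
force: [0.1, 0.6, 0.2]
grip_width: 0.502
```

>>> move_arm(rows=[[[0,0,2,0,0],[0,0,4,0,0],[0,0,4,0,0]]])

```text
time_s: 3.62
eef_pos: [474.2, 228.2, 25.3]
ee_rot: [-0.001, 0.732, -0.681, 0.0]
force: [-0.2, 0.6, 0.0]
grip_width: 0.503
```

>>> move_arm(rows=[[[0,0,2,0,0],[0,0,3,0,0],[0,0,3,0,0]]])

```text
time_s: 4.0
eef_pos: [474.1, 228.2, 22.2]
ee_rot: [-0.001, 0.732, -0.681, 0.0]
force: [0.1, -0.2, -0.6]
grip_width: 0.501
```

>>> move_arm(rows=[[[0,0,1,0,0],[0,0,2,0,0],[0,0,2,0,0]]])

```text
time_s: 4.38
eef_pos: [474.1, 228.2, 20.2]
ee_rot: [-0.001, 0.732, -0.681, 0.0]
force: [-0.2, -0.0, -0.9]
grip_width: 0.501
```

>>> move_arm(rows=[[[0,-5,-1,0,0],[0,-10,-1,0,0],[0,-14,-1,0,0],[0,-18,-1,0,0],[0,-23,-1,0,0],[0,-29,-1,0,0],[0,-35,-1,0,0],[0,-41,-1,0,0],[0,-47,-1,0,0],[0,-53,-1,0,0],[0,-57,-1,0,0],[0,-60,-1,0,0]]])

```text
time_s: 5.88
eef_pos: [534.1, 232.5, 21.2]
ee_rot: [-0.001, 0.732, -0.681, 0.0]
force: [-1.8, 0.3, 0.1]
grip_width: 0.498
```

```bash
cat >> h.py <<'E'
P0=np.array([675.64,143.9]); N=np.array([.9975,.0707]); L=np.array([-.0707,.9975])
def wristcheck(name):
    w=cam("wrist"); im=w["color"]; cv2.imwrite(name,im)
    b,g,r=[im[...,i].astype(int) for i in range(3)]
    red=((r>1.7*g)&(r>50)&(g<110)).astype(np.uint8)
    red=cv2.morphologyEx(red,cv2.MORPH_CLOSE,np.ones((15,15))); red=cv2.morphologyEx(red,cv2.MORPH_OPEN,np.ones((5,5)))
    cs=max(cv2.findContours(red,cv2.RETR_EXTERNAL,cv2.CHAIN_APPROX_NONE)[0],key=cv2.contourArea)
    print("px bbox",cv2.boundingRect(cs))
    rc=cv2.minAreaRect(toz(w,cs[:,0,:],27)[:,:2].astype(np.float32)); print("rect",rc)
    d=np.array(rc[0])-P0; print("n,l of centre",d@N,d@L,"edge n",d@N+40)
    pts=[]; bl=cv2.medianBlur(im,3).astype(int)
    for u in range(0,560,4):
        col=(bl[:,u,0]-bl[:,u,2]); col[200:]=-99
        k=np.where(col>15)[0]
        if 3<=len(k)<40: pts.append((u,k.mean()))
    if len(pts)>15:
        p=toz(w,pts,12)[:,:2]; v=cv2.fitLine(p.astype(np.float32),cv2.DIST_HUBER,0,.01,.01).ravel()
        n=np.array([abs(v[1]),-v[0]*np.sign(v[1])]); print("line px",pts[0],pts[-1],len(pts),"yaw",np.degrees(np.arctan2(n[1],n[0])),"edge rel to wrist-seen line",(np.array(rc[0])-v[2:])@n+40)
    s=sense(); print(s["eef_pos"],s["force"],s["time_s"])
E
python3 -c "
from h import *
wristcheck('pics/w2.png')"
```

```text
px bbox (192, 64, 171, 172)
rect ((585.56787109375, 238.42005920410156), (61.2169303894043, 59.032474517822266), 4.592852592468262)
n,l of centre -83.1643803982544 100.65185856976318 edge n -43.164380398254394
[534.42166091 232.50820255  21.26251858] [-1.100824   -0.14439092  0.45685015] 5.925
```

View pics/w2.png

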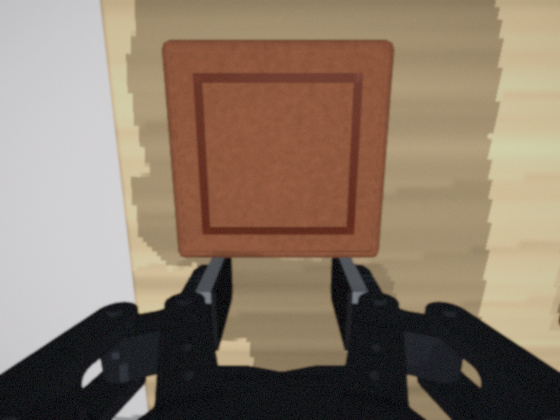

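The wrist view shows both fingers on the rear edge and the tile square to them, with its far edge at row 40 (columns 163–393). My red mask caught only the inner frame, so I will loosen it. Pushing 33 mm more, then checking.

>>> move_arm(rows=[[[0,-4,0,0,0],[0,-9,0,0,0],[0,-14,0,0,0],[0,-19,0,0,0],[0,-24,0,0,0],[0,-28,0,0,0],[0,-31,0,0,0],[0,-33,0,0,0],[0,-33,0,0,0]]])

```text
time_s: 7.05
eef_pos: [567.6, 234.9, 21.4]
ee_rot: [-0.001, 0.732, -0.681, 0.0]
force: [-0.0, 0.2, 0.1]
grip_width: 0.5
```

```bash
sed -i 's/(r>1.7\*g)/(r>1.5*g)/; s/col>15/col>5/' h.py; python3 -c "
from h import *
wristcheck('pics/w3.png')
c=cam('top'); im=c['color']; cv2.imwrite('pics/t3.png',im); b,g,r=[im[...,i].astype(int) for i in range(3)]
red=((r>1.9*g)&(r>60)).astype(np.uint8); red[:150]=0;red[265:]=0;red[:,:237]=0;red[:,310:]=0
cs=max(cv2.findContours(red,cv2.RETR_EXTERNAL,cv2.CHAIN_APPROX_NONE)[0],key=cv2.contourArea)
print('top',cv2.boundingRect(cs),cv2.minAreaRect(toz(c,cs[:,0,:],27)[:,:2].astype(np.float32)))
"
```

```text
px bbox (164, 41, 228, 217)
rect ((618.282958984375, 240.626708984375), (77.57665252685547, 77.2427978515625), 4.101352214813232)
n,l of centre -50.37507008789061 100.54003501171874 edge n -10.375070087890613
line px (112, np.float64(24.5)) (556, np.float64(25.5)) 112 yaw 3.9709258 edge rel to wrist-seen line -7.009043073835983
[567.59102288 234.87978364  21.42824121] [-0.89851255 -0.01415162 -0.30958873] 7.1
top (256, 171, 1, 1) ((654.6055297851562, 259.38128662109375), (0.0, 0.0), 0.0)
```

View pics/w3.png

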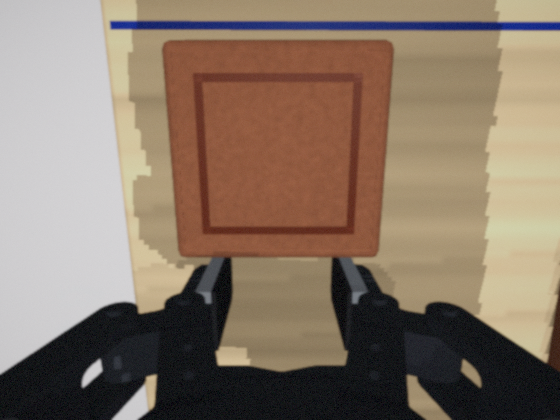

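The wrist view shows the line at row 25 and the tile's far edge at row 41, parallel to it. The wrist image puts the edge 7 mm short. The line measured from the top camera puts it 10 mm short. Pushing 8 mm, between the two.

>>> move_arm(rows=[[[0,-2,0,0,0],[0,-4,0,0,0],[0,-6,0,0,0],[0,-7,0,0,0],[0,-8,0,0,0],[0,-8,0,0,0]]])

```text
time_s: 7.9
eef_pos: [575.7, 235.5, 21.5]
ee_rot: [-0.001, 0.732, -0.681, 0.001]
force: [0.3, 0.7, -0.7]
grip_width: 0.503
```

>>> move_arm(rows=[[[0,6,0,0,0],[0,20,0,0,0],[0,35,0,0,0],[0,35,-40,0,0],[0,35,-90,0,0],[0,35,-140,0,0],[0,35,-190,0,0],[0,35,-190,0,0],[0,35,-190,0,0]]])

```text
time_s: 9.02
eef_pos: [539.8, 232.6, 210.6]
ee_rot: [-0.001, 0.732, -0.681, 0.0]
force: [-0.4, -0.3, -0.6]
grip_width: 0.496
```

```bash
python3 -c "
from h import *
wristcheck('pics/w4.png')"
```

```text
px bbox (233, 41, 94, 96)
rect ((625.8027954101562, 241.33572387695312), (76.81855773925781, 77.81166076660156), 4.128420829772949)
n,l of centre -42.82390590026854 100.71562493176269 edge n -2.8239059002685423
line px (0, np.float64(165.0)) (540, np.float64(44.0)) 64 yaw 10.303746 edge rel to wrist-seen line 22.660510149908987
[539.66921172 232.57169587 210.03818697] [ 0.41075737  0.45488186 -0.1038454 ] 9.075
```

View pics/w4.png

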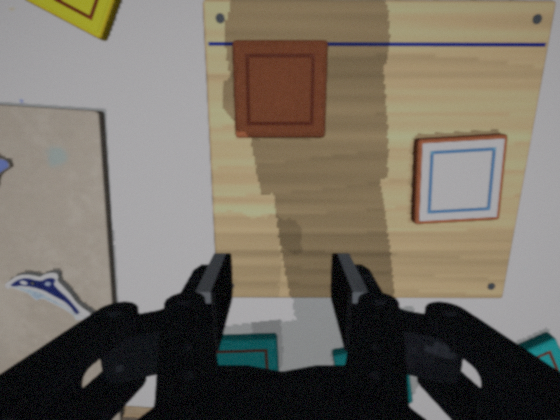

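The wrist view from above shows the line at row 44 on both sides of the tile (columns 209–545) and the tile's far top edge at row 40. The white tile is undisturbed at (460,180). The line fit in that check was spoiled by other blue objects, so I will recompute with the line's pixels only.

Run:
```python
from h import *
w=cam("wrist"); im=w["color"]; b,g,r=[im[...,i].astype(int) for i in range(3)]
pts=[]
for u in list(range(212,228))+list(range(334,540)):
    q=np.clip((b-r)[38:52,u]+15,0,None)
    if q.sum()>0: pts.append((u,38+(q*np.arange(14)).sum()/q.sum()))
p=toz(w,pts,12)[:,:2]; v=cv2.fitLine(p.astype(np.float32),cv2.DIST_HUBER,0,.01,.01).ravel()
n=np.array([abs(v[1]),-v[0]*np.sign(v[1])]); l=np.array([-n[1],n[0]])
ctr=toz(w,[(209,44),(545,44)],12)[:,:2]; mid=ctr.mean(0); print("line len",np.linalg.norm(ctr[0]-ctr[1]),"yaw",np.degrees(np.arctan2(n[1],n[0])),pts[0],pts[-1])
g8=cv2.cvtColor(im,cv2.COLOR_BGR2GRAY)
fe=[]
for u in range(245,316):
    col=(r-1.5*g)[30:60,u]; k=np.where(col>0)[0]; fe.append((u,30+k[0]-.5))
e=toz(w,fe,27)[:,:2]; vf=cv2.fitLine(e.astype(np.float32),cv2.DIST_HUBER,0,.01,.01).ravel()
print("edge n",((e-v[2:])@n).mean(),"rows",np.mean(fe,0),"l",((e-mid)@l).mean(),"edge angle",np.degrees(np.arctan2(-vf[0]*np.sign(vf[1]),abs(vf[1]))))
# white tile & top camera
wm=(im.min(2)>120).astype(np.uint8); wm[:,:400]=0; wm[:,515:]=0; wm[:125]=0; wm[230:]=0
m=cv2.findContours(wm,cv2.RETR_EXTERNAL,cv2.CHAIN_APPROX_NONE)[0]; m=max(m,key=cv2.contourArea)
print("white",cv2.minAreaRect(toz(w,m[:,0,:],27)[:,:2].astype(np.float32)))
c=cam("top"); cv2.imwrite("pics/t4.png",cv2.resize(c["color"][140:275,225:370],None,fx=4,fy=4,interpolation=cv2.INTER_CUBIC))
```

```text
line len 289.9773352977783 yaw 3.923436 (212, np.float64(42.45132743362832)) (539, np.float64(43.43333333333334))
edge n -0.4070109655511039 rows [280.   39.5] l 83.57369702639433 edge angle 4.10324
white ((559.6521606445312, 71.86592102050781), (72.07671356201172, 72.43417358398438), 7.558575630187988)
```

View pics/t4.png

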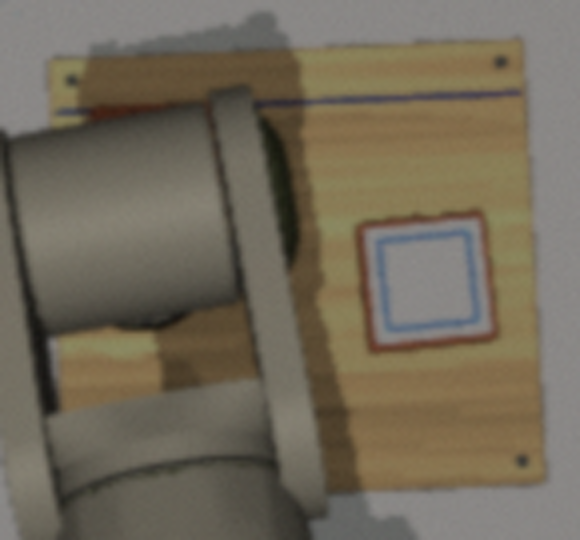

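The top view shows the arm hiding most of the tile, and the visible part of its far edge meets the line at about (120,110). The white tile is in place. All estimates are well inside tolerance, so I am handing in.

```bash
python3 -c "
from rig import ctrl; print(ctrl.finish_job())"
```

```text
the job is handed in; nothing more can be done
None
```

I pushed the terracotta tile about 86 mm away from the robot with both half-open fingertips on its rear edge, backed off, raised the gripper to about 210 mm, and handed the job in at about 9 s.

| Last check (wrist camera unless noted) | Measured | Allowed |
|---|---|---|
| Far edge relative to the line | −0.4 mm | ±10 mm |
| Same, using the line measured earlier from the top camera | −2.8 mm | ±10 mm |
| Position along the line from its middle | about 84 mm | ±125 mm |
| Edge angle to the line | about 0.2° | 10° |
| White tile, apparent shift between the two cameras | about 4 mm | 15 mm |

**White tile:** the arm never went near it. I put the 4 mm down to calibration differences between the cameras.

**Checks that disagreed or failed:**
- The two cameras differ by about 2–3 mm on where the line lies.
- They also differ on the position along the line: 84 mm, against about 100 mm from a midpoint I only estimated in the top picture.
- One automatic line fit was spoiled by other blue objects, and one red mask caught only part of the tile. I corrected both and measured again.
- The top camera could not confirm the final position, because the arm hid most of the tile.

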